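Find the hidden push catch and pop the organiser's drawer

TASK

The drawer in the upper tier of the bamboo organiser has no handle: it is released by a push plate hidden nearly flush in the flat bamboo panel on top of the upper tier. Feel gently across the panel with the fingertips until you find the plate that gives, press it home so that the drawer springs fully open by itself, then take the hand away clear of everything. Do not touch the drawer, and do not lift, knock over or shift any of the things on and around the organiser.

Things in the scene. Friction and masses are not known exactly. Their poses are not given: they have to be found in the camera images.
- organiser: Fixed bamboo two-tier organiser, 400 mm wide (y), 250 mm deep (x), front (-x) towards the robot. Origin on the table straight below the centre of the upper tier's top; z up. Upper tier: x -65 to +65 mm, y -200 to +200 mm, top 110 mm above the table. Lower tier in front: x -185 to -65 mm, floor at 12 mm. The drawer is in the upper tier, under the panel.
- panel (a point): Centre of the face of the flat bamboo panel let into the upper tier's top (organiser x = y = 0, 107 mm above the table), axes as the organiser's. It shows in a window 80 mm (x) by 172 mm (y) whose rigid surround is 3 mm higher. The hidden push plate is in this panel, its centre on the long middle line (x = 0) at an unknown y from -52 to +52 mm.
- catch (a joint): Travel (m) of the hidden push plate: 0 at rest, 0.006 fully down. A 60 (x) by 46 mm (y) rectangle of the same bamboo, 1 to 1.5 mm gap around, its face 1.5 mm below the panel's. Sprung: 1.5 N starts it, 4.5 N takes it home; the rest of the panel is rigid. Beyond 4 mm it frees the drawer; let go, it springs back up.
- drawer (a joint): Opening (m) of the shallow drawer in the front of the upper tier: 0 closed and latched, 0.055 fully open. Once freed a spring drives it out towards the robot (organiser -x), over the lower tier, in about 0.7 s, and it stays out.
- drawer_front (a point): Middle of the drawer's front face: 228 mm wide, 40 mm high, 54 to 94 mm above the table, flush and without a handle; 65 mm in front of the panel's centre when closed.
- cup: Pale blue ceramic cup, 68 mm across, 80 mm tall, open top; loose, at one end of the lower tier. Origin at the centre of its underside; z up. A bystander.
- jar: Round glass jar with flat steel lid, 66 mm across, 66 mm tall; loose, at the other end of the lower tier. Origin at the centre of its underside; z up. A bystander.
- retainer_case: White plastic retainer case with snap lid, 68 x 80 x 28 mm; loose, in the middle of the lower tier. Origin at the centre of its underside; z up. A bystander.
- tongue_scraper: U-shaped stainless steel tongue scraper lying flat, about 105 x 54 mm, 6 mm thick; origin in the middle of the U; loose, on one end of the upper tier's top, beside the panel. Origin as said, at its underside. A bystander.
- elastic_holder: Black hair elastic holder, a small spool-like post, 56 mm across, 36 mm tall; loose, on one end of the upper tier's top, beside the panel. Origin at the centre of its underside; z up. A bystander.
- soap_bottle: Amber soap bottle, 60 mm across, 150 mm tall; loose, on the table beside the organiser. Origin at the centre of its underside; z up. A bystander.
- brush_mug: White mug, 72 mm across, 90 mm tall, with handle; loose, on the table beside the organiser. Origin at the centre of its underside; z up. A bystander.

How it is judged:
By the outcome, as a careful person would: the job done as asked, in the order asked, and still so for the second after the job is handed in, with the robot touching nothing.
It also fails if it takes over 45 s, if anything falls off the work surface, if the arm or the gripper's body presses on something with over 40 N, if the wrist force passes 120 N, or if a joint passes its speed limit or range.

ROBOT

A 6-joint arm with a two-finger parallel gripper is mounted at the origin on the work surface. World frame = base frame: x ahead of the robot, y to its left, z up, the work surface at z = 0. Lengths are in mm, angles in degrees, forces in N, time in s.
With the tool pointing down it reaches from about 350 to 850 mm from the base axis. Payload 8.1 kg.
Tool frame: the origin (TCP) lies midway between the tips of the shut fingers; the grasp point (between the pads) lies 19 mm behind it; z points along the fingers, y is the line along which they close (so a half turn about z gives the same grasp; the last joint's range is limited). The gripper opens to 85 mm and grips with 20 to 120 N. Pads are 22 mm wide; open, the fingers measure 114 mm over their backs; the gripper's body (76 mm by 85 mm) begins 54 mm behind the grasp point. The pads swing forward as they close: fully open they stand 13 mm farther back than shut.
Start: joints at [-70.038, 7.471, 85.268, -0, 87.261, -4.893], TCP at [252.213, -544.42, 194.492] pointing down, gripper open.
Joint ranges: [-169.43, 169.43], [-51.17, 129.36], [1.28, 143.12], [-76.62, 256.62], [0, 156.53], [-152.29, 152.29]. Speed limits (degrees/s): [136.94, 136.94, 159.86, 180, 180, 180].

INTERFACE

Orientations are given as [roll, pitch, yaw] about the fixed x, y, z axes, in that order (R = Rz(yaw) Ry(pitch) Rx(roll)).
In Python, from bench import r gives the robot as it stands.
- The arm moves only by the tool send_rows, never from a script. Its argument "increments" is a list of rows, each a list of 6 numbers: the shift along the tool's x, y, z in mm, then the turn, a rotation vector about the tool's x, y, z in rad. A call has 1 to 5 rows; each row shifts and turns the commanded pose from where the row before left it, along the tool's axes as they then stand; what a row does not reach is not made up. A row lasts 1/8 s, in which the tool goes at most 62.5 mm and 10.7 degrees, less where a joint would pass 70% of its speed; a pose out of reach is approached as far as the arm can. A call is refused whole if a number of a shift passes 62.5 or a number of a turn 0.188, either way. A call with a gripper value outside its range is refused whole. "grip" is the closure, from -1 (fully open) to 1 (shut), set as the call begins (left out, the last holds). The fingers move at their own pace and stop on an object; "grip_force" is the grip in N (left out, the last holds). Time passes only in rows, so rows that do not move let the fingers close. It gives the time, the measured TCP pose, the force, the opening and the grip force at its end, in the units of the state.
- r.sense(): the state, without advancing time (a new reading comes with each control period).
- r.snapshot(name): name is "side" or "top" or "wrist"; returns a dict with "img" (420x560x3 uint8, blue, green, red), "z_map" (420x560 float32, mm along the optical axis (not along the pixel's ray), 0 where there is no reading), "fx", "fy", "cx", "cy" (pixels), "view" (4x4, takes a point from world to camera coordinates). Camera axes: x right, y down, z forward; pixel columns grow to the right and rows downward; lengths in mm; the calibration is good to about 2 mm. A picture is of the moment at which its call begins.
- r.hand_in(): hands the job in; it is judged then, once.
The state is a dict: "time": time; "joint_pos": joint angles; "qd": joint speeds; "joint_efforts": joint torques, N m; "tool_pos": TCP position; "tcp_rot": TCP orientation; "ft_force": force on the tool from outside, world axes, zero at the start; "wrist_torque": the same for the moment, N m; "finger_gap": finger opening in mm; "grip_force": force on a finger pad.
Only numpy, scipy, OpenCV 4.12 (cv2) and the standard library are available. Lean on these libraries where they do the work, as an engineer would, in place of code of your own. Each camera call takes 0.05 s, during which the arm holds its last target. There are 200 camera calls.

## Working session

There is one attempt and no reset: what is moved stays moved. The work goes in short steps, Python scripts to look and compute and a tool call to move; the robot and the scene stay as the last step left them, time stands still between calls to the robot, and variables do not carry over. Pictures are saved under pics/ and viewed, at most 10 in all, crops included, and the job is handed in when it is done.

Besides the shell and the picture viewer there is one more tool, called after "Request:" as name(argument=value, ...), one argument or row to a line, values as JSON. send_rows: Moves the arm, as the interface text tells. Its arguments: {"type":"object","properties":{"increments":{"type":"array"},"grip":{"type":"number"},"grip_force":{"type":"number"}},"required":["increments"]}

```bash
mkdir -p pics
python3 - <<'E'
from bench import r
import cv2,numpy as np,pickle
s=r.sense();print({k:np.round(v,2) for k,v in s.items()})
d={n:r.snapshot(n) for n in("top","side")}
pickle.dump(d,open("d0.pkl","wb"))
for n in d:
  cv2.imwrite(f"pics/{n}0.png",d[n]["img"]);print(n,np.round(d[n]["view"],3).tolist(),d[n]["fx"],d[n]["cx"],d[n]["cy"])
E
```

```text
{'time': np.float64(0.0), 'joint_pos': array([-70.04,   7.52,  85.33,   0.  ,  87.26,  -4.89]), 'qd': array([ 0.05, -0.07, -0.01, -0.07,  0.07, -0.05]), 'joint_efforts': array([ 0.000e+00, -5.694e+01, -5.006e+01,  0.000e+00,  1.000e-02,
       -0.000e+00]), 'tool_pos': array([ 251.99, -543.85,  193.45]), 'tcp_rot': array([-1.799e+02, -1.000e-02,  2.485e+01]), 'ft_force': array([-0.98, -0.23,  0.69]), 'wrist_torque': array([-0.08, -0.01,  0.04]), 'grip_force': np.float64(0.0), 'finger_gap': np.float64(85.44)}
top [[-0.023, -1.0, -0.022, 8.301], [-0.994, 0.025, -0.109, 532.154], [0.11, 0.019, -0.994, 1415.693], [0.0, 0.0, 0.0, 1.0]] 457.7849590843116 280.01443655357616 207.32202531295405
side [[0.999, -0.05, 0.004, -522.654], [-0.031, -0.679, -0.733, 91.438], [0.04, 0.732, -0.68, 1497.648], [0.0, 0.0, 0.0, 1.0]] 488.31894014309324 277.6845148374405 203.93516435956926
```

View pics/top0.png

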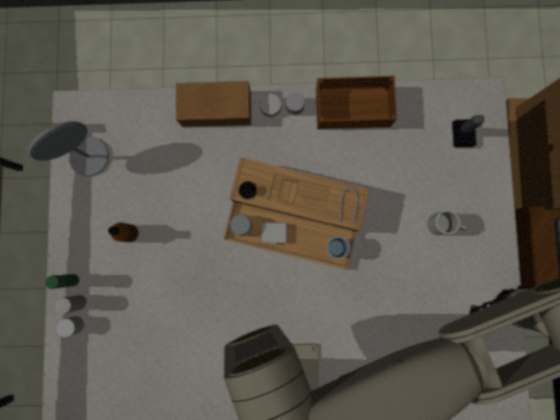

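View pics/side0.png

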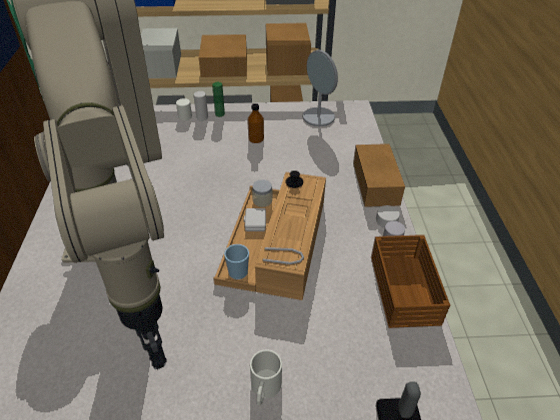

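The top view shows the organiser at about (300,210), with its upper tier from (240,160) to (368,228). The elastic holder is at (248,190), the scraper at (348,203), and a faint rectangle near (288,188) may be the plate. Next I'll fit the upper tier from the depth map.

```bash
cat > h.py <<'E'
import numpy as np,cv2
def cloud(s):
  h,w=s["z_map"].shape;u,v=np.meshgrid(np.arange(w),np.arange(h));z=s["z_map"]
  c=np.stack([(u-s["cx"])/s["fx"]*z,(v-s["cy"])/s["fy"]*z,z],-1)
  V=s["view"];return (c-V[:3,3])@V[:3,:3]
def ray(s,u,v,zw):
  V=s["view"];R=V[:3,:3];o=-R.T@V[:3,3];d=R.T@np.array([(u-s["cx"])/s["fx"],(v-s["cy"])/s["fy"],1]);return o+d*(zw-o[2])/d[2]
def pix(s,p):
  c=s["view"][:3,:3]@p+s["view"][:3,3];return s["fx"]*c[0]/c[2]+s["cx"],s["fy"]*c[1]/c[2]+s["cy"]
E
python3 - <<'E'
import pickle;from h import *
d=pickle.load(open("d0.pkl","rb"))
for n,b in(("top",(225,150,150,85)),("side",(200,165,140,140))):
  s=d[n];P=cloud(s);x,y,w,h=b
  m=np.zeros(P.shape[:2],np.uint8);sub=P[y:y+h,x:x+w]
  m[y:y+h,x:x+w]=((sub[...,2]>100)&(sub[...,2]<119))*255
  m=cv2.morphologyEx(m,cv2.MORPH_OPEN,np.ones((3,3)))
  q=P[m>0];rc=cv2.minAreaRect(q[:,:2].astype(np.float32));print(n,rc,np.median(q[:,2]),cv2.boxPoints(rc).round().tolist(),len(q))
s=d["top"];c=s["img"][150:275,220:375];cv2.imwrite("pics/topc.png",cv2.resize(c,None,fx=5,fy=4.8,interpolation=2)[:600,:800])
E
```

```text
top ((564.5357055664062, -64.8961181640625), (401.0492858886719, 131.63121032714844), 74.87283325195312) 110.3742357879656 [[449.0, -241.0], [576.0, -276.0], [680.0, 112.0], [553.0, 146.0]] 5479
side ((564.2979125976562, -63.95451354980469), (405.8551330566406, 130.90133666992188), 74.96625518798828) 109.41263272897913 [[448.0, -243.0], [575.0, -277.0], [680.0, 115.0], [554.0, 149.0]] 4492
```

View pics/topc.png

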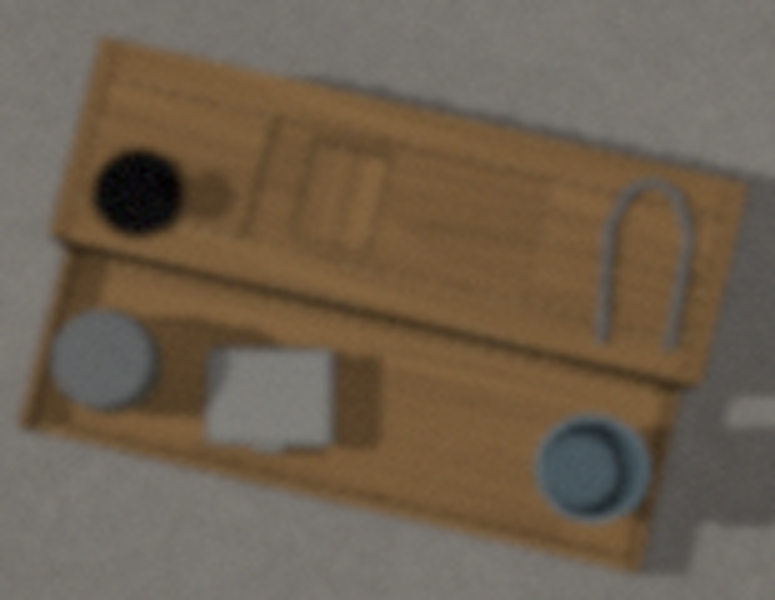

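The plate outline shows at crop (345,200), about image (289,191.7). I'll work out where that is and the moves to get above it.

```bash
cat >> h.py <<'E'
C=np.array([564.4,-64.5,107.]);a=np.radians(-15.1);EX=np.array([np.cos(a),np.sin(a),0]);EY=np.array([-np.sin(a),np.cos(a),0])
def org(p): return np.round([(p-C)@EX,(p-C)@EY,p[2]-107],1)
def go(s,t):
  from scipy.spatial.transform import Rotation as R
  return np.round(R.from_euler("xyz",s["tcp_rot"],degrees=True).inv().apply(np.array(t)-s["tool_pos"]),1)
E
python3 - <<'E'
import pickle;from h import *;from bench import r
s=pickle.load(open("d0.pkl","rb"))["top"]
for u,v in((310,140),(385,155),(305,240),(375,250),(345,197)): 
  p=ray(s,220+u/5-.4,150+v/4.8-.4,106);print(p.round(1),org(p))
t=C+EY*36+[0,0,150];print(t,go(r.sense(),t))
E
```

```text
[610.  -12.5 106. ] [30.5 62.  -1. ]
[599.3 -57.4 106. ] [31.8 16.  -1. ]
[546.9  -8.1 106. ] [-31.6  49.9  -1. ]
[539.6 -49.8 106. ] [-27.8   7.7  -1. ]
[573.4 -32.7 106. ] [ 0.4 33.  -1. ]
[573.77816231 -29.74298529 257.        ] [ 508.1 -331.4  -62.8]
```

Request:
send_rows(
  increments=[
    [0,0,-60,0,0,0],
    [50,-33,0,0,0,0],
    [50,-33,0,0,0,0],
    [50,-33,0,0,0,0],
    [50,-33,0,0,0,0],
  ],
  grip=1,
)

```text
time: 0.72
tool_pos: [378.7, -338.8, 254.1]
tcp_rot: [-180.0, -0.0, 24.8]
ft_force: [1.0, 0.4, 0.2]
finger_gap: -0.3
grip_force: 0.0
```

Request:
send_rows(
  increments=[
    [50,-33,0,0,0,0],
    [50,-33,0,0,0,0],
    [50,-33,0,0,0,0],
    [50,-33,0,0,0,0],
    [50,-33,0,0,0,0],
  ],
)

```text
time: 1.35
tool_pos: [536.3, -83.9, 254.2]
tcp_rot: [-180.0, 0.0, 24.9]
ft_force: [1.4, -0.6, 0.7]
finger_gap: 0.1
grip_force: 0.0
```

Request:
send_rows(
  increments=[
    [0,0,0,0,0,-0.175],
    [0,0,0,0,0,-0.175],
    [0,0,0,0,0,-0.175],
    [0,0,0,0,0,-0.175],
    [0,0,0,0,0,-0.175],
  ],
)

```text
time: 1.98
tool_pos: [535.4, -85.7, 253.9]
tcp_rot: [-179.9, 0.0, 75.3]
ft_force: [-0.1, 0.2, 0.4]
finger_gap: -0.2
grip_force: 0.0
```

Request:
send_rows(
  increments=[
    [0,0,0,0,0,0],
    [0,0,0,0,0,0],
  ],
)

```text
time: 2.22
tool_pos: [535.5, -85.8, 254.2]
tcp_rot: [-180.0, 0.0, 74.8]
ft_force: [0.4, 0.1, -0.3]
finger_gap: 0.3
grip_force: 0.0
```

Run:
```python
import pickle;from h import *;from bench import r
s=r.sense();w=r.snapshot("wrist");pickle.dump(w,open("w.pkl","wb"));cv2.imwrite("pics/w1.png",w["img"])
print(s["tool_pos"],s["tcp_rot"],s["ft_force"],s["time"],s["finger_gap"],go(s,C+EY*33+[0,0,60]),org(s["tool_pos"]))
```

```text
[535.54203146 -85.75587239 254.22027153] [-1.79971533e+02  1.23705172e-03  7.47615498e+01] [ 0.41020518  0.14900643 -0.27871389] 2.225 0.33046729731706176 [61.1 22.2 87.2] [-22.3 -28.  147.2]
```

View pics/w1.png

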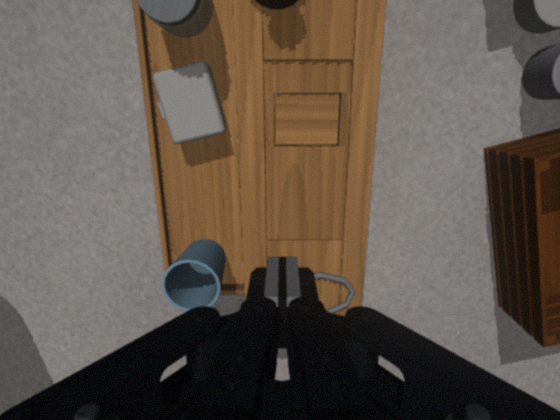

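The wrist view shows the panel window from (264,60) to (348,240) and the plate rectangle from (274,93) to (340,146), centred at (307,119).

Run:
```python
import pickle;from h import *
w=pickle.load(open("w.pkl","rb"))
for u,v in((307,119.5),(264,61),(353,61),(268,240),(343,240)):
  p=ray(w,u,v,105.5 if u==307 else 110);print(p.round(1),org(p))
```

```text
[574.6 -30.6 105.5] [ 1.  35.4 -1.5]
[549.6  28.4 110. ] [-38.5  85.8   3. ]
[625.8   7.7 110. ] [40.4 85.7  3. ]
[ 506.2 -137.2  110. ] [-37.3 -85.3   3. ]
[ 581.4 -157.5  110. ] [ 40.6 -85.3   3. ]
```

Request:
send_rows(
  increments=[
    [32,11.5,25,0,0,0],
    [31.5,11.5,25,0,0,0],
    [0,0,35,0,0,0],
    [0,0,35,0,0,0],
    [0,0,10,0,0,0],
  ],
)

```text
time: 2.9
tool_pos: [572.4, -30.0, 121.6]
tcp_rot: [-179.7, 0.0, 74.9]
ft_force: [-0.0, -0.0, 0.8]
finger_gap: 0.4
grip_force: 0.0
```

Request:
send_rows(
  increments=[
    [0,0,5,0,0,0],
    [0,0,4,0,0,0],
    [0,0,2,0,0,0],
    [0,0,2,0,0,0],
    [0,0,0,0,0,0],
  ],
)

```text
time: 3.52
tool_pos: [574.4, -30.4, 111.7]
tcp_rot: [180.0, -0.0, 75.0]
ft_force: [0.0, 1.0, -0.1]
finger_gap: 0.0
grip_force: 0.0
```

Run:
```python
from h import *;from bench import r
s=r.sense();print(org(s["tool_pos"]),s["ft_force"])
```

```text
[ 0.8 35.5  4.7] [ 0.02109457  0.96314568 -0.08855243]
```

Request:
send_rows(
  increments=[
    [0,0,2,0,0,0],
    [0,0,2,0,0,0],
    [0,0,1.5,0,0,0],
    [0,0,1,0,0,0],
    [0,0,0,0,0,0],
  ],
)

```text
time: 4.15
tool_pos: [574.3, -30.4, 104.9]
tcp_rot: [-180.0, 0.0, 75.0]
ft_force: [-0.5, 0.6, 0.1]
finger_gap: -0.1
grip_force: 0.0
```

Request:
send_rows(
  increments=[
    [0,0,1,0,0,0],
    [0,0,1,0,0,0],
    [0,0,0,0,0,0],
  ],
)

```text
time: 4.53
tool_pos: [574.3, -30.4, 102.9]
tcp_rot: [-180.0, -0.0, 75.0]
ft_force: [-0.3, 0.1, -0.2]
finger_gap: 0.1
grip_force: 0.0
```

Request:
send_rows(
  increments=[
    [0,0,1,0,0,0],
    [0,0,0,0,0,0],
  ],
)

```text
time: 4.78
tool_pos: [574.3, -30.4, 101.9]
tcp_rot: [-180.0, 0.0, 75.0]
ft_force: [0.3, 0.7, 0.0]
finger_gap: 0.2
grip_force: 0.0
```

Request:
send_rows(
  increments=[
    [0,0,1,0,0,0],
    [0,0,0,0,0,0],
  ],
)

```text
time: 5.03
tool_pos: [574.3, -30.4, 100.9]
tcp_rot: [-180.0, 0.0, 75.0]
ft_force: [0.3, -0.6, 0.0]
finger_gap: -0.2
grip_force: 0.0
```

Request:
send_rows(
  increments=[
    [0,0,1,0,0,0],
    [0,0,0,0,0,0],
  ],
)

```text
time: 5.28
tool_pos: [574.3, -30.4, 99.9]
tcp_rot: [-180.0, 0.0, 75.0]
ft_force: [0.3, 0.1, -0.5]
finger_gap: -0.3
grip_force: 0.0
```

Run:
```python
from h import *;from bench import r
w=r.snapshot("wrist");s=r.snapshot("side");print(r.sense()["ft_force"])
c=cv2.resize(s["img"][160:300,200:340],(560,560),interpolation=2)
o=cv2.resize(np.hstack([w["img"],cv2.resize(c,(420,420))]),(800,343));cv2.imwrite("pics/c2.png",o)
P=cloud(w);print(org(P[150:200,150:170].reshape(-1,3).mean(0)))
```

```text
[-0.09380685  0.69351685  0.46370448]
[-71.3  72.9 -20.1]
```

View pics/c2.png

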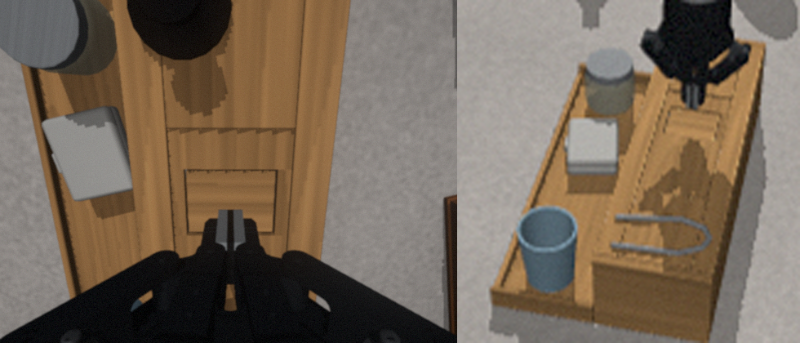

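The wrist picture shows the shut tips over the plate (about (230,215) in the composite). The drawer is closed and there is no force yet, so I'll keep feeling downward.

Request:
send_rows(
  increments=[
    [0,0,1,0,0,0],
    [0,0,0,0,0,0],
  ],
)

```text
time: 5.62
tool_pos: [574.3, -30.4, 98.8]
tcp_rot: [-180.0, 0.0, 75.0]
ft_force: [-0.2, 0.3, 0.2]
finger_gap: 0.1
grip_force: 0.0
```

Request:
send_rows(
  increments=[
    [0,0,1,0,0,0],
    [0,0,0,0,0,0],
  ],
)

```text
time: 5.88
tool_pos: [574.3, -30.4, 97.9]
tcp_rot: [-180.0, 0.0, 75.0]
ft_force: [-0.9, -1.1, 0.4]
finger_gap: 0.2
grip_force: 0.0
```

Run:
```python
from h import *;from bench import r
for n in("side","wrist"):
  s=r.snapshot(n);P=cloud(s);O=np.stack([(P-C)@EX,(P-C)@EY,P[...,2]-107],-1)
  m=(abs(O[...,0])<25)&(abs(O[...,1]-35)<20)&(s["z_map"]>0)
  z=O[m][:,2];print(n,np.histogram(z,np.arange(-12,30,2)))
  k=(abs(O[...,0])<36)&(abs(O[...,1]+20)<30);print("panel",np.median(O[k][:,2]) if k.any() else 0)
```

```text
side (array([ 0,  0,  2, 13, 46, 56, 31,  9,  0,  0,  0,  0,  0,  0,  0,  0,  0,
        0,  0,  0]), array([-12, -10,  -8,  -6,  -4,  -2,   0,   2,   4,   6,   8,  10,  12,
        14,  16,  18,  20,  22,  24,  26,  28]))
panel 314.1470079794756
wrist (array([   0,    0,    0,    0,  254, 4254,  179,    0,    0,    0,    0,
          0,    0,    0,    0,    0,    0,    0,    0,    0]), array([-12, -10,  -8,  -6,  -4,  -2,   0,   2,   4,   6,   8,  10,  12,
        14,  16,  18,  20,  22,  24,  26,  28]))
panel 0.43996804253865207
```

Run:
```python
from h import *;from bench import r
t=r.sense()["tool_pos"];print(t,org(t))
for n in("side","wrist"):
  s=r.snapshot(n);P=cloud(s);O=np.stack([(P-C)@EX,(P-C)@EY,P[...,2]-107],-1)
  print(n,"tcp pix",np.round(pix(s,t)))
  if n=="wrist":
    for v in range(250,300,6): print(v,[O[v,u].round().tolist() for u in(270,282,294)],s["z_map"][v,282])
  else:
    m=(abs(O[...,0])<50)&(abs(O[...,1]-35)<60)&(O[...,2]>4)&(O[...,2]<60);q=O[m];q=q[q[:,2].argsort()];print(q[:8].round(),len(q))
    u,v=map(int,pix(s,t))
    cv2.imwrite("pics/s3.png",cv2.resize(s["img"][150:260,250:350],(600,600),interpolation=2))
```

```text
[574.33883929 -30.41235432  97.97018107] [ 0.7 35.5 -9. ]
side tcp pix [296. 212.]
[[-46.  31.   4.]
 [ 41.  -9.   4.]
 [-49.  31.   4.]
 [-27.   1.   4.]
 [ 33.  40.   4.]
 [-28.  94.   4.]
 [ 48.   5.   4.]
 [-48. -25.   4.]] 171
wrist tcp pix [282. 244.]
250 [[-6.0, 35.0, -1.0], [1.0, 35.0, -1.0], [7.0, 35.0, -1.0]] 186.76965
256 [[-6.0, 31.0, -2.0], [1.0, 31.0, -2.0], [7.0, 31.0, -1.0]] 188.73451
262 [[-4.0, 47.0, 39.0], [1.0, 46.0, 37.0], [6.0, 47.0, 37.0]] 146.96773
268 [[-4.0, 47.0, 43.0], [1.0, 48.0, 45.0], [6.0, 47.0, 43.0]] 139.30229
274 [[-4.0, 46.0, 48.0], [1.0, 46.0, 48.0], [6.0, 47.0, 49.0]] 136.81064
280 [[-4.0, 47.0, 54.0], [1.0, 47.0, 54.0], [5.0, 47.0, 53.0]] 131.23819
286 [[-4.0, 47.0, 58.0], [1.0, 46.0, 58.0], [5.0, 47.0, 59.0]] 127.54676
292 [[-4.0, 47.0, 63.0], [1.0, 47.0, 62.0], [5.0, 47.0, 62.0]] 122.83009
298 [[-4.0, 46.0, 66.0], [1.0, 46.0, 65.0], [5.0, 47.0, 66.0]] 120.48889
```

View pics/s3.png

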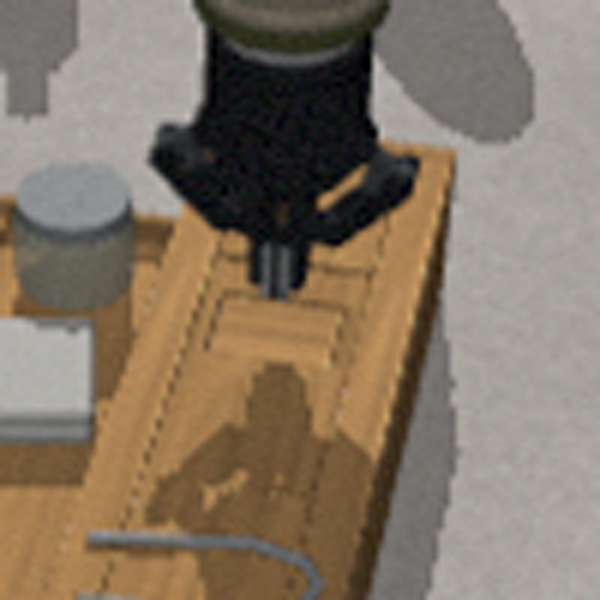

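The side view shows the tips at crop (278,295), well above the plate, although tool_pos reads z = 98. By depth the tips are really about 25 to 37 mm above the panel, so I'll keep going down and trust the force reading.

Request:
send_rows(
  increments=[
    [0,0,4,0,0,0],
    [0,0,4,0,0,0],
    [0,0,3,0,0,0],
    [0,0,3,0,0,0],
    [0,0,0,0,0,0],
  ],
)

```text
time: 6.7
tool_pos: [574.1, -30.4, 83.6]
tcp_rot: [-180.0, 0.0, 75.0]
ft_force: [-0.8, 0.3, 0.4]
finger_gap: 0.2
grip_force: 0.0
```

```bash
cat > tip.py <<'E'
from h import *;from bench import r
t=r.sense();print(t["tool_pos"],t["ft_force"],t["time"])
s=r.snapshot("wrist");P=cloud(s);O=np.stack([(P-C)@EX,(P-C)@EY,P[...,2]-107],-1)
for v in range(244,275,3): print(v,[O[v,u].round().tolist() for u in(276,282,288)])
m=(O[...,1]>-40)&(O[...,2]>4)&(s["z_map"]>0)&(O[...,1]<75);q=O[m]
for k in(10,30,60,90): 
  i=(abs(q[:,0])<k)&(abs(q[:,0])>k-30);print(k,q[i][q[i][:,2].argsort()][:1].round())
E
python3 tip.py
```

```text
[574.08809131 -30.35028494  83.56199802] [-0.81591272  0.2716158   0.36260684] 6.7
244 [[-3.0, 45.0, 0.0], [0.0, 45.0, -1.0], [3.0, 45.0, -1.0]]
247 [[-3.0, 43.0, -1.0], [0.0, 43.0, -1.0], [3.0, 43.0, -1.0]]
250 [[-3.0, 42.0, -1.0], [0.0, 42.0, -1.0], [3.0, 41.0, -1.0]]
253 [[-3.0, 39.0, -2.0], [0.0, 40.0, -1.0], [4.0, 39.0, -2.0]]
256 [[-3.0, 38.0, -1.0], [0.0, 39.0, -0.0], [4.0, 38.0, -1.0]]
259 [[-2.0, 47.0, 21.0], [0.0, 46.0, 20.0], [3.0, 47.0, 21.0]]
262 [[-2.0, 47.0, 23.0], [0.0, 47.0, 23.0], [3.0, 47.0, 24.0]]
265 [[-2.0, 46.0, 26.0], [0.0, 47.0, 26.0], [3.0, 47.0, 26.0]]
268 [[-2.0, 46.0, 28.0], [0.0, 47.0, 30.0], [3.0, 46.0, 29.0]]
271 [[-2.0, 47.0, 32.0], [0.0, 47.0, 32.0], [3.0, 47.0, 32.0]]
274 [[-2.0, 47.0, 34.0], [1.0, 46.0, 34.0], [3.0, 47.0, 34.0]]
10 [[-6. 46. 17.]]
30 [[-6. 46. 17.]]
60 [[-54.  57.   4.]]
90 [[-62.  30.   4.]]
```

The tips are now about 18 mm above the panel by depth.

Request:
send_rows(
  increments=[
    [0,0,4,0,0,0],
    [0,0,4,0,0,0],
    [0,0,2,0,0,0],
    [0,0,2,0,0,0],
    [0,0,0,0,0,0],
  ],
)

```text
time: 7.38
tool_pos: [574.2, -30.4, 71.8]
tcp_rot: [-180.0, 0.0, 75.0]
ft_force: [0.1, -0.4, 0.5]
finger_gap: -0.0
grip_force: 0.0
```

Request:
send_rows(
  increments=[
    [0,0,1,0,0,0],
    [0,0,1,0,0,0],
    [0,0,0,0,0,0],
  ],
)

```text
time: 7.75
tool_pos: [574.3, -30.4, 69.9]
tcp_rot: [-180.0, 0.0, 75.0]
ft_force: [0.3, -0.2, -0.2]
finger_gap: -0.0
grip_force: 0.0
```

```bash
python3 tip.py
```

```text
[574.28126688 -30.39535071  69.90602152] [ 0.34037021 -0.18086652 -0.16974588] 7.75
244 [[-2.0, 51.0, -0.0], [1.0, 51.0, -1.0], [3.0, 51.0, -1.0]]
247 [[-2.0, 49.0, -1.0], [1.0, 49.0, -2.0], [3.0, 49.0, -2.0]]
250 [[-2.0, 48.0, -0.0], [1.0, 48.0, -1.0], [3.0, 48.0, -1.0]]
253 [[-2.0, 46.0, -1.0], [1.0, 46.0, -1.0], [3.0, 46.0, -1.0]]
256 [[-2.0, 44.0, -2.0], [1.0, 45.0, -1.0], [3.0, 44.0, -1.0]]
259 [[-2.0, 47.0, 7.0], [1.0, 47.0, 6.0], [3.0, 47.0, 7.0]]
262 [[-2.0, 47.0, 10.0], [1.0, 47.0, 10.0], [3.0, 47.0, 9.0]]
265 [[-2.0, 47.0, 12.0], [1.0, 47.0, 13.0], [3.0, 47.0, 13.0]]
268 [[-2.0, 47.0, 15.0], [1.0, 47.0, 15.0], [3.0, 46.0, 14.0]]
271 [[-2.0, 47.0, 18.0], [1.0, 47.0, 19.0], [3.0, 47.0, 18.0]]
274 [[-2.0, 46.0, 19.0], [1.0, 46.0, 20.0], [3.0, 47.0, 21.0]]
10 [[-1. 46.  4.]]
30 [[-1. 46.  4.]]
60 [[50. 27.  4.]]
90 [[-63.  46.   4.]]
```

Request:
send_rows(
  increments=[
    [0,0,1,0,0,0],
    [0,0,1,0,0,0],
    [0,0,1,0,0,0],
    [0,0,0,0,0,0],
  ],
)

```text
time: 8.3
tool_pos: [574.5, -30.4, 67.2]
tcp_rot: [180.0, -0.0, 75.0]
ft_force: [-0.4, 0.1, 3.5]
finger_gap: 0.1
grip_force: 1.5
```

Request:
send_rows(
  increments=[
    [0,0,1,0,0,0],
    [0,0,1,0,0,0],
    [0,0,0,0,0,0],
  ],
)

```text
time: 8.68
tool_pos: [574.4, -30.4, 64.8]
tcp_rot: [180.0, -0.0, 75.0]
ft_force: [-0.0, -0.7, 1.5]
finger_gap: -0.2
grip_force: 1.0
```

Request:
send_rows(
  increments=[
    [0,0,1,0,0,0],
    [0,0,1,0,0,0],
    [0,0,0,0,0,0],
  ],
)

```text
time: 9.05
tool_pos: [574.5, -30.4, 63.0]
tcp_rot: [180.0, -0.0, 75.0]
ft_force: [0.1, -0.2, 4.3]
finger_gap: 0.3
grip_force: 2.0
```

Request:
send_rows(
  increments=[
    [0,0,1,0,0,0],
    [0,0,1,0,0,0],
    [0,0,0,0,0,0],
  ],
)

```text
time: 9.43
tool_pos: [574.6, -30.4, 62.5]
tcp_rot: [180.0, 0.0, 75.0]
ft_force: [-6.2, 1.3, 15.1]
finger_gap: 0.1
grip_force: 7.7
```

```bash
cat > dr.py <<'E'
from h import *;from bench import r
s=r.snapshot("top");P=cloud(s);O=np.stack([(P-C)@EX,(P-C)@EY,P[...,2]-107],-1)
for x in range(-125,-60,10):
  m=(abs(O[...,0]-x)<5)&(abs(O[...,1]+20)<30);print(x,np.median(O[m][:,2]) if m.any() else None)
t=r.sense();print(t["tool_pos"],t["ft_force"],t["time"]);cv2.imwrite("pics/top_now.png",cv2.resize(s["img"][150:275,220:375],(775,600),interpolation=2))
E
python3 dr.py
```

```text
-125 -9.960995147424896
-115 -8.939496718148476
-105 439.10603714583283
-95 418.91826501083904
-85 419.1131975259821
-75 430.7903986670102
-65 6.17605449662625
[574.60979725 -30.45905787  62.58158837] [-6.8417004   0.41657431 15.16179702] 9.475
```

The plate bottomed out (15 N at the stop) and the drawer seems to be out. I'll lift straight up.

Request:
send_rows(
  increments=[
    [0,0,-3,0,0,0],
    [0,0,-8,0,0,0],
    [0,0,-20,0,0,0],
    [0,0,-40,0,0,0],
    [0,0,-40,0,0,0],
  ],
)

```text
time: 10.1
tool_pos: [574.0, -30.3, 173.8]
tcp_rot: [-180.0, 0.0, 75.0]
ft_force: [0.3, 0.1, 1.0]
finger_gap: 0.1
grip_force: 0.0
```

Request:
send_rows(
  increments=[
    [0,0,-50,0,0,0],
    [0,0,-50,0,0,0],
    [-55,0,0,0,0,0],
    [-60,0,0,0,0,0],
    [-60,0,0,0,0,0],
  ],
)

```text
time: 10.72
tool_pos: [528.4, -200.8, 273.4]
tcp_rot: [179.9, 0.0, 75.0]
ft_force: [-0.4, -1.2, -1.5]
finger_gap: 0.3
grip_force: 0.0
```

Request:
send_rows(
  increments=[
    [-60,0,0,0,0,0],
    [-60,0,0,0,0,0],
    [-60,0,0,0,0,0],
    [-60,0,0,0,0,0],
    [0,0,0,0,0,0],
  ],
)

```text
time: 11.35
tool_pos: [464.4, -435.0, 272.0]
tcp_rot: [-179.9, 0.0, 74.7]
ft_force: [-1.0, -0.5, 0.5]
finger_gap: 0.0
grip_force: 0.0
```

```bash
python3 dr.py
```

```text
-125 -93.6601980157898
-115 -13.163965777184046
-105 -45.13387159029749
-95 -45.860859511910924
-85 -40.46768090002321
-75 -45.344821014104454
-65 -44.99804866270023
[ 465.59158475 -432.88968651  272.18897834] [ 0.20123907  0.89428255 -0.48123805] 11.4
```

View pics/top_now.png

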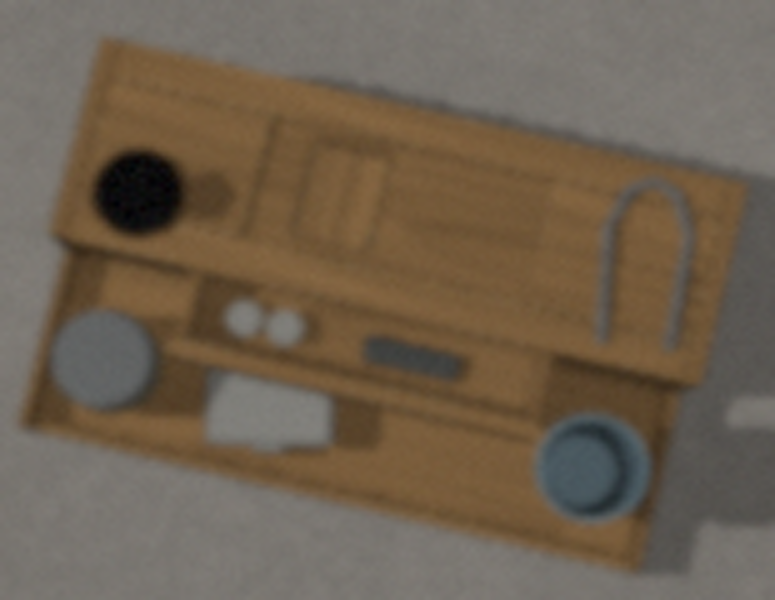

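The drawer is fully open: its front edge runs from about (170,345) to (535,430), some 55 mm out. The jar, case, cup, holder and scraper have not moved, and the arm is clear.

Request:
send_rows(
  increments=[
    [0,0,0,0,0,0],
    [0,0,0,0,0,0],
    [0,0,0,0,0,0],
  ],
)

```text
time: 11.78
tool_pos: [467.5, -430.2, 272.5]
tcp_rot: [180.0, 0.0, 75.1]
ft_force: [-0.5, 0.4, -0.2]
finger_gap: -0.0
grip_force: 0.0
```

```bash
python3 -c "
from bench import r
print(r.hand_in())"
```

```text
the job is handed in; nothing more can be done
None
```

The hidden plate was pressed home and the drawer sprang fully open; the hand is clear, the things on the organiser look unmoved (I didn't re-check the bottle and mug), and the job was handed in at about 12 s; I located the plate by camera and pressed there directly rather than feeling across the whole panel.

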